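# Raise the splash guard and dock the specimen cassette

## Robot

A 7-joint arm with a two-finger parallel gripper is mounted at the origin on the work surface. World frame = base frame: x ahead of the robot, y to its left, z up, the work surface at z = 0. Lengths are in m, angles in rad, forces in N, time in s.
With the tool pointing down it reaches from about 0.4 to 0.925 m from the base axis. Payload 4.1 kg.
Tool frame: the origin (TCP) lies at the very end of the fingers, on their centre line; the grasp point (between the pads) lies 19 mm behind it (ctrl.hold_point_z is the distance from the TCP to the grasp point, in m); z points along the fingers, y is the line along which they close (so a half turn about z gives the same grasp; the last joint's range is limited). The gripper opens to 85 mm and grips with 20 to 120 N. Pads are 22 mm wide; open, the fingers measure 114 mm over their backs; the gripper's body (76 mm by 85 mm) begins 54 mm behind the grasp point. The pads swing forward as they close: fully open they stand 13 mm farther back than shut.
Start: joints at [-1.374, 0.398, 0.045, 1.537, -0.019, 1.207, -0.051], TCP at [0.189, 0.622, 0.231] pointing down, gripper open.
Joint ranges: [-2.82, 2.82], [-0.49, 2.23], [-1.37, 1.46], [0, 2.46], [-1.36, 4.5], [0.23, 2], [-2.94, 2.94]. Speed limits (rad/s): [2.57, 2.57, 3.14, 3.14, 3.14, 3.14, 3.14].

## Interface

Orientations are given as a unit quaternion [x, y, z, w].
In Python, from workcell import ctrl, imaging gives the robot as it stands.
- The arm moves only by the tool arm_command, never from a script. Its argument "moves" is one flat list of numbers, 7 for each row, row after row: the opening, from 0 (shut) to 1 (fully open), then the shift along the world's x, y, z in m, then the turn, a rotation vector about the world's x, y, z in rad. In form: [fingers, tx, ty, tz, wx, wy, wz, fingers, tx, ty, tz, wx, wy, wz, ...]. A call has 1 to 20 rows; each row shifts and turns the commanded pose from where the row before left it; what a row does not reach is not made up. A row lasts 1/12 s, in which the tool goes at most 41.7 mm and 7.16 degrees, less where a joint would pass 70% of its speed; a pose out of reach is approached as far as the arm can. A call is refused whole if a number of a shift passes 0.0417 or a number of a turn 0.125, either way. A call with a gripper value outside its range is refused whole. The fingers move at their own pace and stop on an object; "force" is the grip in N (left out, the last holds). Time passes only in rows, so rows that do not move let the fingers close. It gives the time, the measured TCP pose, the force, the opening and the grip force at its end, in the units of the state.
- ctrl.observe(): the state, without advancing time (a new reading comes with each control period).
- imaging.capture(name): name is "scene" or "side" or "wrist"; returns (picture, depth): 480x640x3 uint8, red, green, blue; 480x640 float32, m along the optical axis (not along the pixel's ray), 0 where there is no reading.
- imaging.camera_info(name): a dict with "K" (3x3 intrinsics, pixels), "origin" and "rotation" of the camera in the world. Camera axes: x right, y down, z forward; pixel columns grow to the right and rows downward; lengths in m; the calibration is good to about 2 mm. A picture is of the moment at which its call begins: read the wrist's pose just before it. camera_info takes no time and is no camera call; for the wrist camera it gives the pose at the moment of the call.
- ctrl.job_done(): hands the job in; it is judged then, once.
The state is a dict: "clock": time; "qpos": joint angles; "joint_velocities": joint speeds; "tau": joint torques, N m; "ee_pos": TCP position; "tool_rot": TCP orientation; "force": force on the tool from outside, world axes, zero at the start; "moment": the same for the moment, N m; "grip_width": finger opening in m; "grip_force": force on a finger pad.
Only numpy, scipy, OpenCV 4.12 (cv2) and the standard library are available. Lean on these libraries where they do the work, as an engineer would, in place of code of your own. Each camera call takes 0.05 s, during which the arm holds its last target. There are 200 camera calls.

## Task

First swing the clear splash guard of the wooden practice holder up and over until it stays open on its own. Then draw the specimen cassette out of its white sleeve by the blue end, put it down flat and let go, take it again by its specimen end, and slide it blue end first under the wooden bridge of the holder until it is fully home, leaving it there with the guard still up. Keep the cassette level and leave everything else on the bench where it is.

Things in the scene. Friction and masses are not known exactly. Their poses are not given: they have to be found in the camera images.
- holder: Wooden practice holder (mm), fixed. Origin on the bench under the middle of the tunnel mouth; +x points into the tunnel, z up. A bed 150 wide, 12 thick runs from x = -120 to 85; on it the bridge, 80 high, x = 0 to 85. Tunnel through its middle: 52 wide, from z = 12 to 48, solid stop at x = 70. Two guide cheeks flare out in front of the mouth to x = -20. Copper pegs on the sides.
- guard (a joint): Angle of the clear, orange-edged splash guard: 0 = shut, level over the bed; it swings up and back over the bridge. About 1.5 is its balance point: short of it the guard falls shut, past it it falls back by itself to 1.95, its stop. 160 g, hinge almost free. Guard 130 mm wide, reaching 132 from the hinge, 4 thick, with a 20 deep lip downward at the free edge.
- holder_hinge (a point): Middle of the guard's hinge line, 88 mm above the bench over the tunnel mouth. The hinge line runs along the holder's y; as the angle grows the guard turns about the holder's +y axis.
- guard_knob (a point): Centre of the guard's orange knob: a roller 24 mm in diameter, 26 long, axis parallel to the hinge line, 105 from the hinge and 34 above the guard's mid-plane, on a 10 wide stalk. Pinched on its two flat ends (26 across) the guard can pivot between the fingers. Axes turn with the guard; when shut they are those of the holder.
- cassette: Loose specimen cassette, 170 mm long (x), 46 wide (y), 32 tall, about 250 g. Origin: centre of its underside; +x points to the blue end. Aluminium body 26 tall; blue cap on x = 15 to 85; bone-coloured specimen block, 34 wide, on x = -78 to -2. Grip either end across the 46 width. Starts with its specimen end in the sleeve, some 65 of the blue end sticking out.
- cassette_head (a point): Middle of the lower edge of the blue end face of the cassette.
- cassette_tail (a point): Middle of the lower edge of the specimen end face of the cassette.
- cassette_tail_grip (a point): Where to take the specimen end: on the centre line, 40 mm in from the specimen end face, 13 above the underside. Axes as the cassette.
- sleeve: White storage sleeve fixed to the bench, 120 mm long (x), 82 wide, 46 tall (50 at a blue stripe by the mouth), no floor: the cassette slides on the bench. Origin on the bench at its centre; +x points out of the mouth. Inside 58 wide, 40 high, 112 deep from the mouth.
- sleeve_mouth (a point): Middle of the sleeve's mouth at bench level; +x points out.
- spray: Bystander: clear spray bottle, 40 diameter, 120 tall (mm). Origin at the centre of its underside. Leave alone.
- jar: Bystander: amber jar, 48 diameter, 60 tall (mm). Origin at the centre of its underside. Leave alone.
- dish: Bystander: low glass dish, 84 diameter, 16 tall (mm). Origin at the centre of its underside. Leave alone.
- carton: Bystander: cardboard carton 80 x 120 x 60 (mm). Origin at the centre of its underside. Leave alone.
- forceps: Bystander: steel forceps lying flat, 135 long, 8 thick (mm). Origin at the centre of its underside. Leave alone.
- splint: Bystander: wooden splint lying flat, 20 x 100 x 6 (mm). Origin at the centre of its underside. Leave alone.
- vial: Bystander: small glass vial, 28 diameter, 50 tall (mm). Origin at the centre of its underside. Leave alone.
There are look-alikes about, which are no part of the job. There is more than one size of the cassette; the one meant has the size given above.

How it is judged:
By the outcome, as a careful person would: the job done as asked, in the order asked, and still so for the second after the job is handed in, with the robot touching nothing.
It also fails if it takes over 66 s, if anything falls off the work surface, if the arm or the gripper's body presses on something with over 40 N, if the wrist force passes 120 N, or if a joint passes its speed limit or range.

## Working session

There is one attempt and no reset: what is moved stays moved. The work goes in short steps, Python scripts to look and compute and a tool call to move; the robot and the scene stay as the last step left them, time stands still between calls to the robot, and variables do not carry over. Pictures are saved under pics/ and viewed, at most 10 in all, crops included, and the job is handed in when it is done.

Besides the shell and the picture viewer there is one more tool, called after ">>>" as name(argument=value, ...) on one line, values as JSON. arm_command: Moves the arm, as the interface text tells. Its arguments: {"type":"object","properties":{"moves":{"type":"array"},"force":{"type":"number"}},"required":["moves"]}

```bash
ls; mkdir -p pics
python3 - <<'E'
from workcell import ctrl, imaging
import cv2
for n in ("scene","side"):
    p,d=imaging.capture(n); cv2.imwrite(f"pics/{n}0.png",p[:,:,::-1])
    import numpy as np
    np.save(f"pics/{n}0.npy",d)
    i=imaging.camera_info(n); print(n,i)
print(ctrl.observe())
E
```

```text
pics
scene {'K': array([[462.52177772,   0.        , 326.95912938],
       [  0.        , 462.52177772, 238.02368998],
       [  0.        ,   0.        ,   1.        ]]), 'origin': array([1.0997758 , 0.67839234, 0.7371517 ]), 'rotation': array([ 0.35133953,  0.82223684, -0.41403384, -0.17047903])}
side {'K': array([[514.53191238,   0.        , 319.57287939],
       [  0.        , 514.53191238, 235.53619432],
       [  0.        ,   0.        ,   1.        ]]), 'origin': array([-0.04549466, -0.52282877,  1.09168976]), 'rotation': array([ 0.88095873, -0.33218493,  0.12650478, -0.31234825])}
{'clock': 0.1, 'qpos': array([-1.37398759,  0.39914015,  0.04502869,  1.53771569, -0.01873887,
        1.20692134, -0.0507015 ]), 'joint_velocities': array([ 0.00105293, -0.00075977,  0.00048995, -0.00168024, -0.00051795,
       -0.00314249,  0.00090633]), 'tau': array([ 3.36794452e-03, -4.76262939e+01,  1.37015685e+00, -2.54949689e+01,
        1.19310978e-02,  5.04070194e-03, -1.08599252e-05]), 'ee_pos': array([0.18928018, 0.62124661, 0.23036995]), 'tool_rot': array([ 1.47314035e-01,  9.89089378e-01, -8.77021537e-04, -8.83411996e-05]), 'force': array([ 0.33749037, -0.32213636, -0.62041669]), 'moment': array([ 0.03461156,  0.03891691, -0.01137747]), 'grip_force': 0.0, 'grip_width': 0.08535006478539826}
```

View pics/scene0.png

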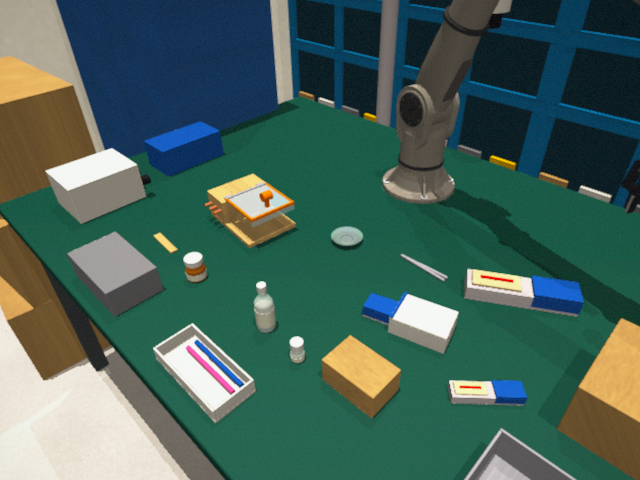

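View pics/side0.png

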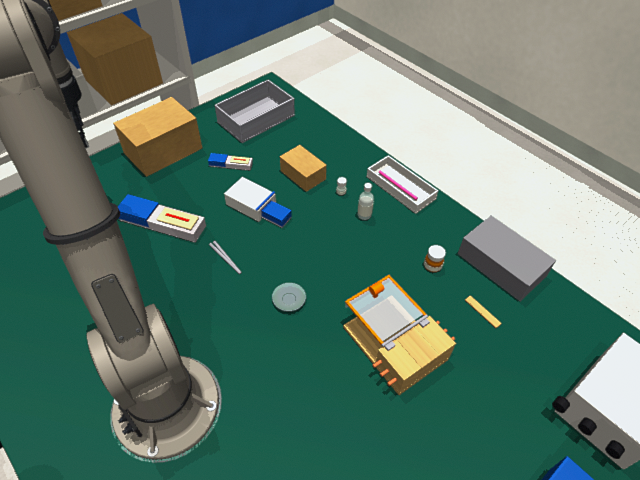

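The scene view shows the holder with its guard shut (knob at about (266,197)). The sleeve is at (423,322), with the blue cassette end sticking out at (383,307). The side view shows the knob at (376,288), the sleeve at (250,198) and the blue end at (274,212).

```bash
cat > h.py <<'E'
from workcell import ctrl, imaging
import numpy as np, cv2
from scipy.spatial.transform import Rotation as R
def cloud(n, save=None, K=None):
    i=imaging.camera_info(n); p,d=imaging.capture(n)
    if save: cv2.imwrite(f"pics/{save}.png",p[:,:,::-1])
    return pts(i,d), cv2.cvtColor(p,cv2.COLOR_RGB2HSV), d
def pts(i,d):
    K=i["K"]; v,u=np.mgrid[:480,:640]
    c=np.dstack([(u-K[0,2])/K[0,0],(v-K[1,2])/K[1,1],np.ones_like(d)])*d[...,None]
    return c@R.from_quat(i["rotation"]).as_matrix().T+i["origin"]
def rect(P):
    r=cv2.minAreaRect((P[:,:2]*1000).astype(np.float32)); return [np.round(x,1) for x in r]
E
python3 - <<'E'
from h import *
roi={"scene":dict(h=(195,165,305,250),s=(355,285,470,360)),"side":dict(h=(335,265,465,400),s=(215,170,300,235))}
for n in roi:
    P,H,d=cloud(n)
    hue,S,V=[H[...,k].astype(int) for k in range(3)]; Z=P[...,2]
    def m(k,c):
        a,b,e,f=roi[n][k]; M=np.zeros(Z.shape,bool); M[b:f,a:e]=1; return P[M&c&(d>0)]
    print(n)
    wood=(hue>8)&(hue<28)&(S>60)
    Q=m("h",wood&(abs(Z-.08)<.004)); print(" bridge",len(Q),rect(Q),Q[:,2].mean())
    Q=m("h",wood&(abs(Z-.012)<.004)); print(" bed",len(Q),rect(Q))
    Q=m("h",(S>150)&(hue<14)&(Z>.1)); print(" knob",len(Q),Q.mean(0),Q.min(0),Q.max(0))
    Q=m("h",(S>150)&(hue<16)&(Z>.08)&(Z<.098)); print(" guard",len(Q),rect(Q))
    Q=m("s",(S<60)&(Z>.040)&(Z<.049)); print(" sleeve",len(Q),rect(Q),Q[:,2].mean())
    B=(hue>100)&(hue<130)&(S>120)
    Q=m("s",B&(Z>.027)&(Z<.037)); print(" cass",len(Q),rect(Q),Q[:,2].mean())
    Q=m("s",B&(Z>.047)); print(" stripe",len(Q),rect(Q) if len(Q) else "")
for nm in "x": print(R.from_quat(ctrl.observe()["tool_rot"]).as_matrix().round(3))
E
```

```text
scene
 bridge 671 [array([ 483.1, -217.2]), array([222. , 152.1]), np.float64(83.2)] 0.08001765396709258
 bed 1086 [array([ 483.5, -217.7]), array([203.8, 151.4]), np.float64(83.7)]
 knob 56 [ 0.4964121  -0.12851872  0.11955891] [ 0.48037482 -0.14208023  0.10087109] [ 0.50543255 -0.12172547  0.1307021 ]
 guard 151 [array([ 489.1, -168.8]), array([134.5, 132.2]), np.float64(84.1)]
 sleeve 1726 [array([493.9, 355.7]), array([ 85.3, 119.1]), np.float64(14.7)] 0.04588971260208194
 cass 490 [array([519.2, 262.9]), array([49.2, 62.8]), np.float64(14.6)] 0.031853503096050235
 stripe 85 [array([507.6, 301.4]), array([78.7,  7.4]), np.float64(15.1)]
side
 bridge 2274 [array([ 478.7, -219.2]), array([213.4, 152.1]), np.float64(83.1)] 0.07976545796720412
 bed 803 [array([ 543.2, -229.1]), array([209.7, 287.5]), np.float64(84.8)]
 knob 52 [ 0.48168253 -0.1407317   0.12339948] [ 0.47361747 -0.14889036  0.10233541] [ 0.49992632 -0.12578948  0.1324822 ]
 guard 67 [array([ 482.3, -171.8]), array([130.7, 127.8]), np.float64(83.4)]
 sleeve 828 [array([489.2, 353.5]), array([ 87.7, 122.1]), np.float64(15.4)] 0.04515523797885949
 cass 325 [array([513.7, 264.4]), array([51.3, 71.4]), np.float64(16.5)] 0.03171829433944363
 stripe 46 [array([504.6, 299.6]), array([79.5,  7.3]), np.float64(15.0)]
[[-0.957  0.291 -0.   ]
 [ 0.291  0.957 -0.001]
 [-0.    -0.001 -1.   ]]
```

>>> arm_command(moves=[1, 0.015, -0.0377, 0.001, 0, 0, -0.0695, 1, 0.015, -0.0377, 0.001, 0, 0, -0.0695, 1, 0.015, -0.0377, 0.001, 0, 0, -0.0695, 1, 0.015, -0.0377, 0.001, 0, 0, -0.0695, 1, 0.015, -0.0377, 0.001, 0, 0, -0.0695, 1, 0.015, -0.0377, 0.001, 0, 0, -0.0695, 1, 0.015, -0.0377, 0.001, 0, 0, -0.0695, 1, 0.015, -0.0377, 0.001, 0, 0, -0.0695, 1, 0.015, -0.0377, 0.001, 0, 0, -0.0695, 1, 0.015, -0.0377, 0.001, 0, 0, -0.0695, 1, 0.015, -0.0377, 0.001, 0, 0, -0.0695, 1, 0.015, -0.0377, 0.001, 0, 0, -0.0695, 1, 0.015, -0.0377, 0.001, 0, 0, -0.0695, 1, 0.015, -0.0377, 0.001, 0, 0, -0.0695, 1, 0.015, -0.0377, 0.001, 0, 0, -0.0695, 1, 0.015, -0.0377, 0.001, 0, 0, -0.0695, 1, 0.015, -0.0377, 0.001, 0, 0, -0.0695, 1, 0.015, -0.0377, 0.001, 0, 0, -0.0695, 1, 0.015, -0.0377, 0.001, 0, 0, -0.0695, 1, 0.015, -0.0377, 0.001, 0, 0, -0.0695], force=40)

```text
clock: 1.87
ee_pos: [0.4898, -0.1339, 0.2517]
tool_rot: [0.747, 0.664, 0.001, 0.0]
force: [0.7, 0.2, -0.3]
grip_width: 0.0851
grip_force: 0.0
```

Run:
```python
from h import *
P,H,d=cloud("wrist","w1"); i=imaging.camera_info("wrist"); print(i["origin"],R.from_quat(i["rotation"]).as_matrix().round(3).tolist())
print(R.from_quat(ctrl.observe()["tool_rot"]).as_matrix().round(3).tolist())
hue,S,V=[H[...,k].astype(int) for k in range(3)]; Z=P[...,2]
Q=P[(d>0)&(S>150)&(hue<16)&(Z>.1)&(Z<.14)]; print(len(Q),Q.mean(0),rect(Q)); 
Q=Q[Q[:,2]>.125]; print("top",len(Q),rect(Q),Q[:,2].max())
Q=P[(d>0)&(S>150)&(hue<16)&(Z>.084)&(Z<.096)]; print("guard",len(Q),rect(Q))
Q=P[(d>0)&(abs(Z-.08)<.003)&(S>50)&(hue>8)&(hue<28)]; print("bridge",len(Q),rect(Q))
```

```text
[ 0.5023822  -0.05874611  0.39463916] [[0.992, -0.123, -0.039], [-0.129, -0.935, -0.331], [0.005, 0.333, -0.943]]
[[0.129, 0.992, 0.005], [0.992, -0.129, -0.01], [-0.009, 0.006, -1.0]]
571 [ 0.49001478 -0.13130743  0.13272491] [array([ 489.6, -132.9]), array([19.2, 24. ]), np.float64(82.2)]
top 569 [array([ 489.6, -132.9]), array([19.2, 24. ]), np.float64(82.2)] 0.13613471998073745
guard 1162 [array([ 485.3, -170.9]), array([129.2, 129.7]), np.float64(83.5)]
bridge 8269 [array([ 480.2, -216.2]), array([218.4, 149.8]), np.float64(83.7)]
```

View pics/w1.png

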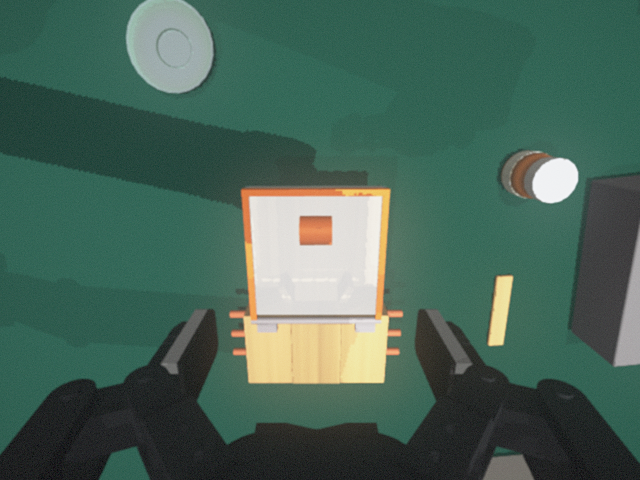

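The wrist view shows the knob at (315,231), centred between the open fingers with the guard shut. I'll go down and pinch it.

>>> arm_command(moves=[1, 0, 0.0002, -0.025, 0, 0, 0, 1, 0, 0.0002, -0.025, 0, 0, 0, 1, 0, 0.0002, -0.025, 0, 0, 0, 1, 0, 0.0002, -0.025, 0, 0, 0, 1, 0, 0.0002, -0.025, 0, 0, 0, 1, 0, 0.0002, -0.024, 0, 0, 0, 0, 0, 0, 0, 0, 0, 0, 0, 0, 0, 0, 0, 0, 0, 0, 0, 0, 0, 0, 0, 0, 0, 0, 0, 0, 0, 0, 0, 0, 0, 0, 0, 0, 0, 0, 0, 0, 0, 0, 0, 0, 0], force=30)

```text
clock: 2.92
ee_pos: [0.4897, -0.131, 0.104]
tool_rot: [0.746, 0.665, 0.001, -0.0]
force: [-2.7, -0.1, 6.8]
grip_width: 0.0255
grip_force: 31.8
```

>>> arm_command(moves=[0, -0.0005, -0.004, 0.0106, 0, 0, 0, 0, -0.0006, -0.0051, 0.0102, 0, 0, 0, 0, -0.0007, -0.0061, 0.0096, 0, 0, 0, 0, -0.0008, -0.007, 0.0089, 0, 0, 0, 0, -0.0009, -0.0079, 0.0081, 0, 0, 0, 0, -0.001, -0.0087, 0.0073, 0, 0, 0, 0, -0.0011, -0.0094, 0.0063, 0, 0, 0, 0, -0.0011, -0.01, 0.0053, 0, 0, 0, 0, -0.0012, -0.0105, 0.0043, 0, 0, 0, 0, -0.0012, -0.0109, 0.0031, 0, 0, 0, 0, -0.0013, -0.0111, 0.002, 0, 0, 0, 0, -0.0013, -0.0112, 0.0008, 0, 0, 0, 0, -0.0013, -0.0113, -0.0003, 0, 0, 0, 0, -0.0013, -0.0112, -0.0015, 0, 0, 0, 0, -0.0012, -0.011, -0.0026, 0, 0, 0, 0, -0.0012, -0.0107, -0.0038, 0, 0, 0, 0, -0.0012, -0.0102, -0.0048, 0, 0, 0, 0, -0.0011, -0.0096, -0.0059, 0, 0, 0])

```text
clock: 4.42
ee_pos: [0.4701, -0.3003, 0.1618]
tool_rot: [0.747, 0.665, -0.0, 0.002]
force: [-0.4, 1.0, 5.0]
grip_width: 0.0257
grip_force: 34.8
```

>>> arm_command(moves=[1, 0, 0, 0, 0, 0, 0, 1, 0, 0, 0, 0, 0, 0, 1, 0, 0, 0, 0, 0, 0, 1, 0, 0, 0, 0, 0, 0, 1, 0, 0, 0.03, 0, 0, 0, 1, 0, 0, 0.03, 0, 0, 0, 1, 0, 0, 0.03, 0, 0, 0, 1, 0, 0, 0.03, 0, 0, 0])

```text
clock: 5.08
ee_pos: [0.4703, -0.2962, 0.2814]
tool_rot: [0.746, 0.666, -0.0, -0.0]
force: [1.5, -0.3, -0.0]
grip_width: 0.0853
grip_force: 0.0
```

>>> arm_command(moves=[1, 0.003, 0.0351, 0, 0, 0, 0.0247, 1, 0.003, 0.0351, 0, 0, 0, 0.0247, 1, 0.003, 0.0351, 0, 0, 0, 0.0247, 1, 0.003, 0.0351, 0, 0, 0, 0.0247, 1, 0.003, 0.0351, 0, 0, 0, 0.0247, 1, 0.003, 0.0351, 0, 0, 0, 0.0247, 1, 0.003, 0.0351, 0, 0, 0, 0.0247, 1, 0.003, 0.0351, 0, 0, 0, 0.0247, 1, 0.003, 0.0351, -0.008, 0, 0, 0.0247, 1, 0.003, 0.0351, -0.008, 0, 0, 0.0247, 1, 0.003, 0.0351, -0.008, 0, 0, 0.0247, 1, 0.003, 0.0351, -0.008, 0, 0, 0.0247, 1, 0.003, 0.0351, -0.008, 0, 0, 0.0247, 1, 0.003, 0.0351, -0.008, 0, 0, 0.0247, 1, 0.003, 0.0351, -0.008, 0, 0, 0.0247, 1, 0.003, 0.0351, -0.008, 0, 0, 0.0247], force=40)

```text
clock: 6.42
ee_pos: [0.5179, 0.2669, 0.2158]
tool_rot: [0.6, 0.8, 0.0, 0.0]
force: [0.6, -0.5, 0.4]
grip_width: 0.0856
grip_force: 0.0
```

Run:
```python
from h import *
s=ctrl.observe(); print(s["clock"],s["ee_pos"],R.from_quat(s["tool_rot"]).as_matrix().round(3).tolist())
P,H,d=cloud("wrist","w2")
hue,S,V=[H[...,k].astype(int) for k in range(3)]; Z=P[...,2]
near=(d>0)&(np.hypot(P[...,0]-.516,P[...,1]-.264)<.07)
B=(hue>100)&(hue<130)&(S>120)
Q=P[near&B&(abs(Z-.032)<.004)]; print("cass",len(Q),rect(Q),Q[:,2].mean())
Q=P[(d>0)&(S<60)&(abs(Z-.046)<.004)&(abs(P[...,0]-.49)<.1)&(abs(P[...,1]-.355)<.1)]; print("sleeve",len(Q),rect(Q))
cloud("scene","s2")
```

```text
6.4167 [0.51787882 0.2669153  0.21575018] [[-0.279, 0.96, 0.0], [0.96, 0.279, 0.0], [0.0, 0.0, -1.0]]
cass 2977 [array([516.2, 264.2]), array([46. , 63.3]), np.float64(16.2)] 0.03253094160822014
sleeve 14111 [array([491.2, 355.2]), array([ 82.2, 120.1]), np.float64(15.1)]
```

View pics/s2.png

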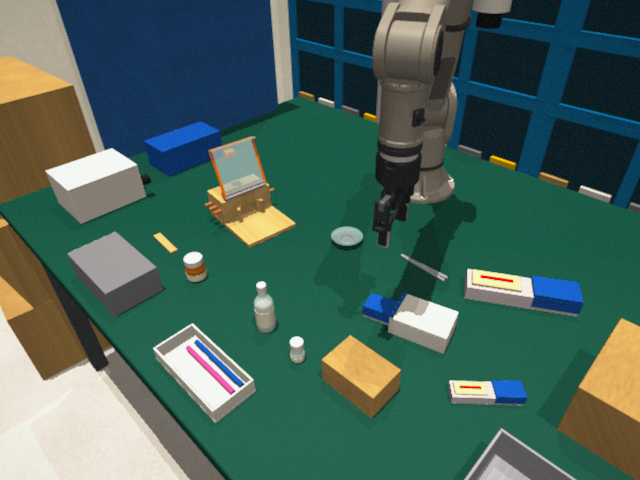

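The guard stands open, with the panel at (238,168), and the other items are undisturbed. Next I'll grip the blue end.

>>> arm_command(moves=[1, 0, -0.001, -0.0265, 0, 0, 0, 1, 0, -0.001, -0.0265, 0, 0, 0, 1, 0, -0.001, -0.0265, 0, 0, 0, 1, 0, -0.001, -0.0265, 0, 0, 0, 1, 0, -0.001, -0.0265, 0, 0, 0, 1, 0, -0.001, -0.0265, 0, 0, 0, 1, 0, -0.001, -0.0265, 0, 0, 0, 1, 0, 0, -0.0265, 0, 0, 0, 1, 0, 0, 0, 0, 0, 0, 0, 0, 0, 0, 0, 0, 0, 0, 0, 0, 0, 0, 0, 0, 0, 0, 0, 0, 0, 0, 0, 0, 0, 0, 0, 0, 0, 0, 0, 0, 0, 0, 0, 0, 0], force=60)

```text
clock: 7.68
ee_pos: [0.5201, 0.2585, 0.0063]
tool_rot: [0.601, 0.799, 0.002, 0.001]
force: [-0.6, -0.4, 5.3]
grip_width: 0.0451
grip_force: 63.1
```

Run:
```python
from h import *
i=imaging.camera_info("scene"); K=i["K"]; M=R.from_quat(i["rotation"]).as_matrix()
for n,u,v,z in [("dish",347,237,.012),("spraybase",265,328,0),("forcepsL",402,254,.004),("forcepsR",446,278,.004),("vial",297,360,0),("carton",322,382,.03)]:
    r=M@np.linalg.solve(K,[u,v,1]); print(n,(i["origin"]+r*(z-i["origin"][2])/r[2]).round(3))
```

```text
dish [0.369 0.034 0.012]
spraybase [0.715 0.113 0.   ]
forcepsL [0.319 0.176 0.004]
forcepsR [0.321 0.306 0.004]
vial [0.725 0.224 0.   ]
carton [0.743 0.311 0.03 ]
```

>>> arm_command(moves=[0, 0, 0, 0.002, 0, 0, 0, 0, 0.0016, -0.0055, 0.001, 0, 0, 0, 0, 0.0032, -0.0111, 0, 0, 0, 0, 0, 0.0032, -0.0111, 0, 0, 0, 0, 0, 0.0032, -0.0111, 0, 0, 0, 0, 0, 0.0032, -0.0111, 0, 0, 0, 0, 0, 0.0032, -0.0111, 0, 0, 0, 0, 0, 0.0032, -0.0111, 0, 0, 0, 0, 0, 0.0032, -0.0111, 0, 0, 0, 0, 0, 0.0032, -0.0111, 0, 0, 0, 0, 0, 0.0032, -0.0111, 0, 0, 0, 0, 0, 0.0032, -0.0111, 0, 0, 0, 0, 0, 0.0032, -0.0111, 0, 0, 0, 0, 0, 0.0032, -0.0111, 0, 0, 0, 0, 0, 0.0032, -0.0111, 0, 0, 0, 0, 0, 0.0016, -0.0055, 0, 0, 0, 0, 0, 0, 0, 0, 0, 0, 0])

```text
clock: 9.1
ee_pos: [0.5639, 0.0999, 0.0071]
tool_rot: [0.603, 0.798, -0.0, 0.001]
force: [-0.1, -0.0, -2.9]
grip_width: 0.0447
grip_force: 61.9
```

Run:
```python
from h import *
cloud("side","d3")
```

```text
(no output)
```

View pics/d3.png

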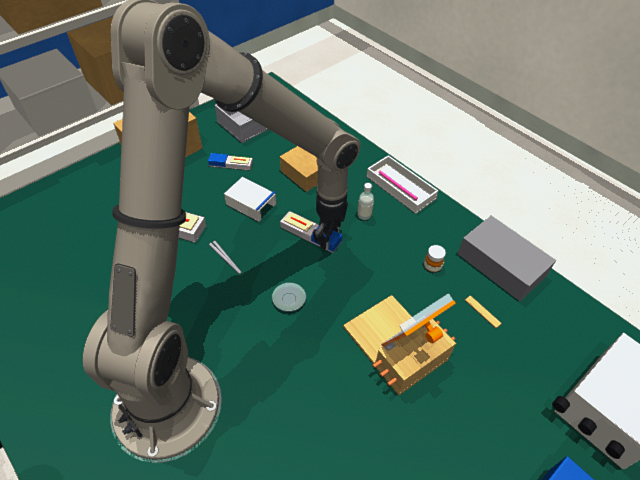

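The cassette is fully out at side view (310,230), clear of the sleeve, and the guard is still up. Now I'll set it down and let go, then lift and look.

>>> arm_command(moves=[0, 0, 0, -0.001, 0, 0, 0, 0, 0, 0, -0.001, 0, 0, 0, 0, 0, 0, 0, 0, 0, 0, 1, 0, 0, 0, 0, 0, 0, 1, 0, 0, 0, 0, 0, 0, 1, 0, 0, 0, 0, 0, 0, 1, 0, 0, 0, 0, 0, 0, 1, 0, 0, 0.015, 0, 0, 0, 1, 0, 0, 0.035, 0, 0, 0, 1, 0, 0, 0.035, 0, 0, 0, 1, 0, 0, 0.035, 0, 0, 0, 1, 0, 0, 0.035, 0, 0, 0, 1, -0.007, 0.025, 0.01, 0, 0, 0, 1, -0.007, 0.025, 0.01, 0, 0, 0, 1, -0.007, 0.025, 0, 0, 0, 0, 1, -0.007, 0.025, 0, 0, 0, 0, 1, 0, 0, 0, 0, 0, 0])

```text
clock: 10.57
ee_pos: [0.533, 0.2101, 0.1798]
tool_rot: [0.598, 0.802, 0.001, -0.002]
force: [-0.2, 0.5, 0.1]
grip_width: 0.0855
grip_force: 0.0
```

Run:
```python
from h import *
s=ctrl.observe(); print(s["clock"],s["ee_pos"],R.from_quat(s["tool_rot"]).as_matrix().round(3).tolist())
P,H,d=cloud("wrist","w4")
hue,S,V=[H[...,k].astype(int) for k in range(3)]; Z=P[...,2]
near=(d>0)&(np.hypot(P[...,0]-.545,P[...,1]-.17)<.105)
Q=P[near&(Z>.02)&(Z<.036)]; print("all",len(Q),rect(Q))
B=(hue>100)&(hue<130)&(S>120)
Q=P[near&B&(abs(Z-.032)<.004)]; print("cap",len(Q),rect(Q),Q[:,2].mean())
Q=P[near&~B&(abs(Z-.032)<.003)]; print("spec",len(Q),rect(Q),Q[:,2].mean())
```

```text
10.5667 [0.53300627 0.21010695 0.17983705] [[-0.286, 0.958, -0.001], [0.958, 0.286, 0.004], [0.005, 0.0, -1.0]]
all 8656 [array([546.6, 159.9]), array([ 46.4, 170.8]), np.float64(17.2)]
cap 3077 [array([561.2, 112.3]), array([45.7, 71.3]), np.float64(17.0)] 0.032462444736456465
spec 3139 [array([548. , 156.4]), array([ 44.8, 163.4]), np.float64(18.1)] 0.03252028570489777
```

View pics/w4.png

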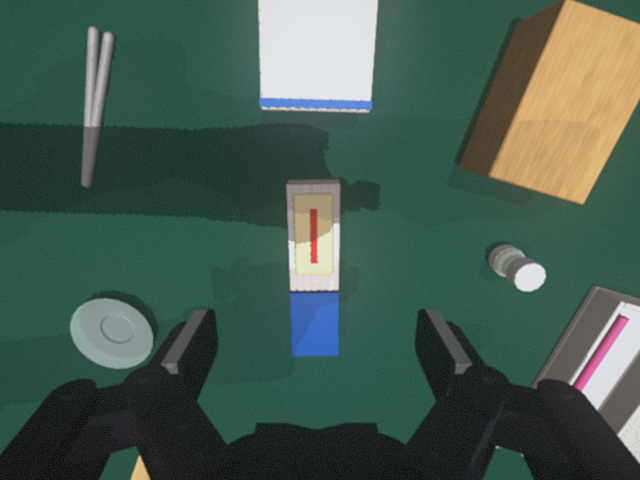

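The cassette lies flat at wrist view (315,270), with its specimen end toward the sleeve. Next I'll grip the specimen end.

>>> arm_command(moves=[1, 0, -0.0012, -0.025, 0, 0, 0.003, 1, 0, -0.0012, -0.025, 0, 0, 0.003, 1, 0, -0.0012, -0.025, 0, 0, 0.003, 1, 0, -0.0012, -0.025, 0, 0, 0, 1, 0, -0.0012, -0.025, 0, 0, 0, 1, 0, -0.0012, -0.025, 0, 0, 0, 1, 0, 0, -0.025, 0, 0, 0, 1, 0, 0, 0, 0, 0, 0, 0, 0, 0, 0, 0, 0, 0, 0, 0, 0, 0, 0, 0, 0, 0, 0, 0, 0, 0, 0, 0, 0, 0, 0, 0, 0, 0, 0, 0, 0, 0, 0, 0, 0, 0, 0, 0, 0, 0, 0, 0, 0], force=80)

```text
clock: 11.78
ee_pos: [0.537, 0.1956, 0.0072]
tool_rot: [0.598, 0.802, 0.002, 0.001]
force: [0.0, -0.6, 5.8]
grip_width: 0.0445
grip_force: 84.6
```

>>> arm_command(moves=[0, 0, 0, 0.01, 0, 0, 0, 0, 0, 0, 0.02, 0, 0, 0, 0, 0, 0, 0.02, 0, 0, 0, 0, -0.0017, -0.0113, 0, 0, 0, -0.0168, 0, -0.0034, -0.0226, 0, 0, 0, -0.0336, 0, -0.0034, -0.0226, 0, 0, 0, -0.0336, 0, -0.0034, -0.0226, 0, 0, 0, -0.0336, 0, -0.0034, -0.0226, 0, 0, 0, -0.0336, 0, -0.0034, -0.0226, 0, 0, 0, -0.0336, 0, -0.0034, -0.0226, 0, 0, 0, -0.0336, 0, -0.0034, -0.0226, 0, 0, 0, -0.0336, 0, -0.0034, -0.0226, 0, 0, 0, -0.0336, 0, -0.0034, -0.0226, 0, 0, 0, -0.0336, 0, -0.0034, -0.0226, 0, 0, 0, -0.0336, 0, -0.0034, -0.0226, 0, 0, 0, -0.0336, 0, -0.0017, -0.0113, 0, 0, 0, -0.0168, 0, 0, 0, 0, 0, 0, 0, 0, 0, 0, 0, 0, 0, 0])

```text
clock: 13.28
ee_pos: [0.4932, -0.0771, 0.0545]
tool_rot: [0.747, 0.664, -0.0, -0.001]
force: [-0.0, 1.0, -3.5]
grip_width: 0.044
grip_force: 83.3
```

Run:
```python
from h import *
s=ctrl.observe(); print(s["clock"],s["ee_pos"],s["force"].round(1),R.from_quat(s["tool_rot"]).as_matrix().round(3).tolist())
for n in ("scene","side","wrist"):
    P,H,d=cloud(n,"e_"+n)
    hue,S,V=[H[...,k].astype(int) for k in range(3)]; Z=P[...,2]
    near=(d>0)&(abs(P[...,0]-.485)<.12)&(P[...,1]>-.26)&(P[...,1]<-.02)
    B=(hue>100)&(hue<130)&(S>120)
    Q=P[near&B&(Z>.06)]
    if len(Q)>20:
        z=np.percentile(Q[:,2],90); T=Q[abs(Q[:,2]-z)<.004]; print(n,"cap",len(T),rect(T),z)
        A=np.c_[T[:,:2]-T[:,:2].mean(0),np.ones(len(T))]; print("  slope",np.linalg.lstsq(A,T[:,2],rcond=None)[0].round(3))
    wood=(hue>8)&(hue<28)&(S>60)
    Q=P[near&wood&(abs(Z-.012)<.003)]; print(n,"bed",len(Q),rect(Q))
    Q=P[(d>0)&(abs(P[...,0]-.48)<.1)&(abs(P[...,1]+.27)<.1)&wood&(abs(Z-.08)<.003)]; print(n,"bridge",len(Q),rect(Q) if len(Q) else "")
```

```text
13.2833 [ 0.49319758 -0.07713355  0.05446067] [-0.   1.  -3.5] [[0.117, 0.993, -0.001], [0.993, -0.117, 0.0], [0.0, -0.001, -1.0]]
scene cap 8 [array([549.9, -83. ]), array([10.9, 35.3]), np.float64(53.1)] 0.1515565635076536
  slope [-0.179 -0.199  0.152]
scene bed 817 [array([ 519.4, -193.2]), array([145.4,  86.5]), np.float64(81.7)]
scene bridge 255 [array([ 486.3, -282.2]), array([ 90.6, 131.3]), np.float64(82.9)]
side cap 428 [array([ 481.6, -163.6]), array([69.5, 46.8]), np.float64(81.7)] 0.0809577367748914
  slope [-0.003  0.005  0.079]
side bed 1272 [array([ 481.4, -192.2]), array([143.7, 151.4]), np.float64(83.3)]
side bridge 1760 [array([ 470.5, -283.1]), array([ 85.2, 151.5]), np.float64(82.9)]
wrist bed 1363 [array([ 487.9, -152.5]), array([ 67.8, 150.3]), np.float64(83.4)]
wrist bridge 0
```

View pics/e_wrist.png

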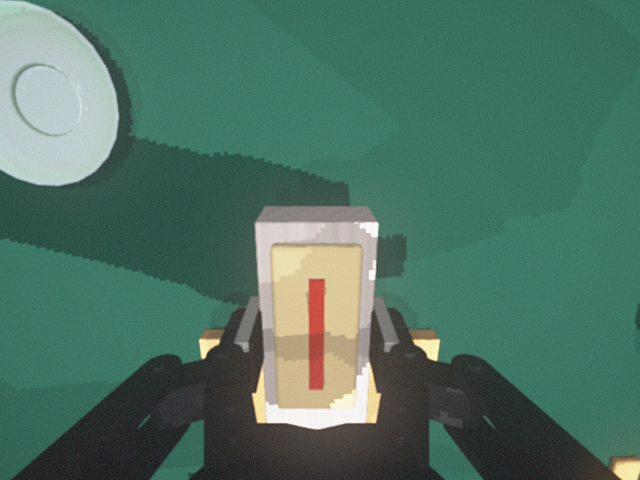

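The wrist view shows the cassette gripped and aligned with the bed (centre about (316,320)). It is about 3 mm off the tunnel axis toward low x. I'll shift it, lower it and start the insertion.

>>> arm_command(moves=[0, 0.001, 0, -0.011, 0, 0, 0, 0, 0.001, 0, -0.011, 0, 0, 0, 0, 0.001, 0, -0.011, 0, 0, 0, 0, 0, 0, 0, 0, 0, 0, 0, -0.0009, -0.0079, 0, 0, 0, 0, 0, -0.0009, -0.0079, 0, 0, 0, 0, 0, -0.0009, -0.0079, 0, 0, 0, 0, 0, -0.0009, -0.0079, 0, 0, 0, 0, 0, -0.0009, -0.0079, 0, 0, 0, 0, 0, -0.0009, -0.0079, 0, 0, 0, 0, 0, -0.0009, -0.0079, 0, 0, 0, 0, 0, 0, 0, 0, 0, 0, 0])

```text
clock: 14.43
ee_pos: [0.4908, -0.1339, 0.0223]
tool_rot: [0.747, 0.665, -0.0, 0.001]
force: [0.2, -0.5, -3.3]
grip_width: 0.0443
grip_force: 83.4
```

Run:
```python
from h import *
s=ctrl.observe(); print(s["clock"],s["ee_pos"],s["force"].round(1),s["moment"].round(2),R.from_quat(s["tool_rot"]).as_matrix().round(3).tolist())
P,H,d=cloud("side","f")
hue,S,V=[H[...,k].astype(int) for k in range(3)]; Z=P[...,2]
Q=P[(d>0)&(abs(P[...,0]-.485)<.06)&(P[...,1]>-.24)&(P[...,1]<-.15)&(hue>100)&(hue<130)&(S>120)&(Z>.035)&(Z<.06)]
print(len(Q),rect(Q),np.percentile(Q[:,2],[10,50,90]))
```

```text
14.4333 [ 0.490805   -0.13389615  0.02225272] [ 0.2 -0.5 -3.3] [0.05 0.   0.01] [[0.117, 0.993, 0.001], [0.993, -0.117, -0.001], [-0.001, 0.001, -1.0]]
274 [array([ 480.4, -204.9]), array([35.9, 46.2]), np.float64(82.4)] [0.04357516 0.04682714 0.04941935]
```

>>> arm_command(moves=[0, -0.0008, -0.0079, -0.001, 0, 0, 0, 0, -0.0009, -0.0079, -0.0005, 0, 0, 0, 0, -0.0009, -0.0079, 0, 0, 0, 0, 0, -0.0009, -0.0079, 0, 0, 0, 0, 0, -0.0009, -0.0079, 0, 0, 0, 0, 0, -0.0005, -0.004, 0, 0, 0, 0, 0, 0, 0, 0, 0, 0, 0])

```text
clock: 15.07
ee_pos: [0.486, -0.1765, 0.0206]
tool_rot: [0.747, 0.665, -0.0, 0.0]
force: [-0.4, 0.1, -2.6]
grip_width: 0.0444
grip_force: 83.4
```

>>> arm_command(moves=[0, -0.0002, -0.002, -0.0008, 0, 0, 0, 0, -0.0002, -0.002, -0.0005, 0, 0, 0, 0, -0.0002, -0.002, 0, 0, 0, 0, 0, 0, 0, 0, 0, 0, 0])

```text
clock: 15.4
ee_pos: [0.486, -0.181, 0.0192]
tool_rot: [0.746, 0.666, 0.0, 0.0]
force: [0.7, 0.1, -1.7]
grip_width: 0.0441
grip_force: 83.5
```

>>> arm_command(moves=[0, -0.0002, -0.0015, 0, 0, 0, 0, 0, -0.0002, -0.0015, 0, 0, 0, 0, 0, 0, 0, 0, 0, 0, 0])

```text
clock: 15.65
ee_pos: [0.4853, -0.1842, 0.0192]
tool_rot: [0.746, 0.666, -0.0, 0.0]
force: [0.1, -0.3, -1.1]
grip_width: 0.0441
grip_force: 83.5
```

>>> arm_command(moves=[0, -0.0002, -0.0015, 0, 0, 0, 0, 0, -0.0002, -0.0015, 0, 0, 0, 0, 0, 0, 0, 0, 0, 0, 0])

```text
clock: 15.9
ee_pos: [0.4849, -0.1872, 0.0192]
tool_rot: [0.746, 0.666, -0.0, 0.0]
force: [0.3, 0.2, 0.5]
grip_width: 0.0445
grip_force: 83.6
```

>>> arm_command(moves=[0, -0.0002, -0.0015, 0, 0, 0, 0, 0, 0, 0, 0, 0, 0, 0])

```text
clock: 16.07
ee_pos: [0.4848, -0.188, 0.0192]
tool_rot: [0.746, 0.666, 0.0, -0.0]
force: [0.1, 2.1, 0.7]
grip_width: 0.0439
grip_force: 83.8
```

>>> arm_command(moves=[0, -0.0002, -0.0015, 0, 0, 0, 0, 0, -0.0001, -0.001, 0, 0, 0, 0, 0, 0, 0, 0, 0, 0, 0])

```text
clock: 16.32
ee_pos: [0.4848, -0.188, 0.0192]
tool_rot: [0.746, 0.666, 0.001, -0.002]
force: [-0.2, 8.1, 3.6]
grip_width: 0.0439
grip_force: 84.3
```

It has met the stop at 8 N. Release and retreat.

>>> arm_command(moves=[1, 0, 0, 0, 0, 0, 0, 1, 0, 0, 0, 0, 0, 0, 1, 0, 0, 0, 0, 0, 0, 1, 0, 0, 0, 0, 0, 0, 1, 0, 0, 0.02, 0, 0, 0, 1, 0, 0, 0.03, 0, 0, 0, 1, 0, 0.005, 0.035, 0, 0, 0, 1, 0, 0.02, 0.035, 0, 0, 0, 1, 0, 0.035, 0.03, 0, 0, 0, 1, 0, 0.035, 0.02, 0, 0, 0, 1, 0, 0.035, 0, 0, 0, 0, 1, 0, 0.035, 0, 0, 0, 0, 1, 0, 0.035, 0, 0, 0, 0, 1, 0, 0.01, 0, 0, 0, 0, 1, 0, 0, 0, 0, 0, 0])

```text
clock: 17.57
ee_pos: [0.4843, 0.0192, 0.1862]
tool_rot: [0.744, 0.668, 0.0, -0.0]
force: [-0.2, -0.5, -0.1]
grip_width: 0.085
grip_force: 0.0
```

Run:
```python
from h import *
s=ctrl.observe(); print(s["clock"],s["ee_pos"])
for n in ("side","wrist"):
    P,H,d=cloud(n,"g_"+n)
    hue,S,V=[H[...,k].astype(int) for k in range(3)]; Z=P[...,2]
    near=(d>0)&(abs(P[...,0]-.485)<.035)&(P[...,1]>-.24)&(P[...,1]<-.1)
    Q=P[near&(Z>.03)&(Z<.05)]; print(n,len(Q),rect(Q),np.percentile(Q[:,2],[5,50,95]), Q[:,1].max())
p=cv2.hconcat([cv2.imread("pics/g_side.png")[200:480,240:560],cv2.imread("pics/g_wrist.png")[100:380,160:480]])
cv2.imwrite("pics/g.png",p)
```

```text
17.5667 [0.48434701 0.01921675 0.18617492]
side 600 [array([ 483.8, -181.9]), array([82. , 47.5]), np.float64(82.8)] [0.03486478 0.04261101 0.04659148] -0.1396016393699694
wrist 2652 [array([ 487.1, -177. ]), array([77.2, 45.6]), np.float64(83.7)] [0.0346019  0.04373184 0.04569904] -0.13634915808662573
```

View pics/g.png

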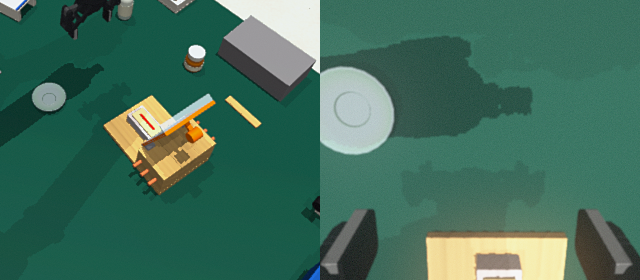

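The cassette is home, with its tail about 100 mm ahead of the mouth as expected. The guard is up and the gripper is clear.

```bash
python3 -c "
from workcell import ctrl; print(ctrl.job_done())"
```

```text
the job is handed in; nothing more can be done
None
```

The job is handed in at about 18 s: the guard stands open on its own, and the cassette is under the bridge, blue end first against the stop and released, with nothing else on the bench touched that I saw.

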